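Slide the tall seed jar onto the warming plate and switch the heat on

TASK

Push the tall amber screw-top jar low on its body so that it slides upright over the table until it stands wholly on the square copper-edged warming plate; then, with the jar there, push the metal toggle switch all the way over, away from the robot, to turn the heat on. Nothing is to be picked up: do not lift, carry or tip the jar, and leave the two terracotta pots, the trowel and the seedling tray where they are.

Things in the scene. Friction and masses are not known exactly. Their poses are not given: they have to be found in the camera images.
- jar: Tall narrow closed screw-top jar of amber glass with a paper label and a brass-coloured lid, round, 58 mm in diameter, 190 mm tall, about 0.4 kg, loose, upright on the table. Sides are vertical up to 160 mm. Origin: centre of its underside; z up along the jar. Friction with the steel table is about 0.6, so a push higher than about 35 mm above the table may tip it. Starts left or right of the plate and nearer to the robot.
- warm_plate: Flat square warming plate let flush into the table top, 130 x 130 mm, black with a copper-coloured edge; fixed, no step at its edge, so things slide onto it at table height. Origin: its centre, at table height; x and y run along its sides.
- toggle_base: Grey housing of the heat switch, fixed on the table, 70 mm (its x) by 50 mm (its y), 25 mm high. Origin: centre of its underside. The lever swings in the plane of its x and z axes; its +x points roughly away from the robot. The hinge axis lies along its y, 22 mm above the table, over the origin.
- toggle_tip (a point): Centre of the round steel ball, 26 mm in diameter, at the end of the toggle lever (lever 55 mm from hinge to ball centre). It stands 70 mm above the table at either end of its swing, 26 mm from the housing's centre, and 77 mm in the middle.
- toggle (a joint): Angle of the toggle lever in rad: 0 = off, leaning to the housing's -x (towards the robot); 1.0 = stop, fully on, leaning to +x (away from the robot). Light friction (about 1 to 2 N at the ball), stays where it is left.
- pot_a: Square terracotta pot, 86 x 86 mm over the rim, 85 mm tall, loose; leave alone. Origin: centre of its underside.
- pot_b: Square terracotta pot, as the other; leave alone. Origin: centre of its underside.
- tray_edge (a point): Grey plastic transplanting tray with seedlings, 170 mm (its x) by 340 mm (its y), 50 mm high with leaves to about 60 mm, loose, beyond the plate; leave alone. This point: middle of its near long side, at table height; the tray reaches 170 mm from it along +x.
- trowel: Bright orange hand trowel lying flat on the table between robot and plate, 220 mm long along its x (handle at -x, blade at +x), 90 mm wide, under 30 mm high, loose; leave alone. Origin: middle of its length, at table height.

How it is judged:
By the outcome, as a careful person would: the job done as asked, in the order asked, and still so for the second after the job is handed in, with the robot touching nothing.
It also fails if it takes over 61 s, if anything falls off the work surface, if the arm or the gripper's body presses on something with over 40 N, if the wrist force passes 120 N, or if a joint passes its speed limit or range.

ROBOT

A 6-joint arm with a two-finger parallel gripper is mounted at the origin on the work surface. World frame = base frame: x ahead of the robot, y to its left, z up, the work surface at z = 0. Lengths are in mm, angles in rad, forces in N, time in s.
With the tool pointing down it reaches from about 400 to 925 mm from the base axis. Payload 12.5 kg.
Tool frame: the origin (TCP) lies on the front face of the gripper's body, between the roots of the fingers; the fingertips stand 78 mm ahead of it and the grasp point (between the pads) lies 59 mm ahead of it (env.nose_length is the distance from the TCP to the fingertips, in mm); z points along the fingers, y is the line along which they close (so a half turn about z gives the same grasp; the last joint's range is limited). The gripper opens to 95 mm and grips with 3 to 60 N. Pads are 20 mm wide; open, the fingers measure 119 mm over their backs; the gripper's body (75 mm by 180 mm) begins 59 mm behind the grasp point.
Start: joints at [1.135, 0.491, 1.559, -0, 1.092, -0.106], TCP at [202.389, 591.334, 292.261] pointing down, gripper open.
Joint ranges: [-3.1, 3.1], [-0.84, 2.19], [0.05, 2.79], [-1.13, 4.28], [0.06, 2.93], [-2.69, 2.69]. Speed limits (rad/s): [2.22, 2.22, 2.79, 3.14, 3.14, 3.14].

INTERFACE

Orientations are given as [roll, pitch, yaw] about the fixed x, y, z axes, in that order (R = Rz(yaw) Ry(pitch) Rx(roll)).
In Python, from cell import env gives the robot as it stands.
- The arm moves only by the tool jog_arm, never from a script. Its argument "motion" is a list of rows, each a list of 7 numbers: the turn, a rotation vector about the tool's x, y, z in degrees, then the shift along the tool's x, y, z in mm, then the finger opening in mm, from 0 to 95.1. In form: [[wx, wy, wz, x, y, z, hand], ...]. A call has 1 to 10 rows; each row shifts and turns the commanded pose from where the row before left it, along the tool's axes as they then stand; what a row does not reach is not made up. A row lasts 1/8 s, in which the tool goes at most 62.5 mm and 10.7 degrees, less where a joint would pass 70% of its speed; a pose out of reach is approached as far as the arm can. A call is refused whole if a number of a shift passes 62.5 or a number of a turn 10.7, either way. A call with a gripper value outside its range is refused whole. The fingers move at their own pace and stop on an object; the grip force is fixed at half the most. Time passes only in rows, so rows that do not move let the fingers close. It gives the time, the measured TCP pose, the force, the opening and the grip force at its end, in the units of the state.
- env.state(): the state, without advancing time (a new reading comes with each control period).
- env.read_camera(name): name is "scene" or "top" or "wrist"; returns a dict with "color" (400x640x3 uint8, red, green, blue), "z_map" (400x640 float32, mm along the optical axis (not along the pixel's ray), 0 where there is no reading), "camera_matrix" (3x3 intrinsics, pixels), "k1" (the pictures are not rectified: a ray, as slopes to the right and down, at radius r is drawn at 1 + k1 r^2 times it, then the intrinsics apply), "world_to_cam" (4x4, takes a point from world to camera coordinates). Camera axes: x right, y up, looking along -z (the intrinsics and any distortion apply to the point x, -y, -z); pixel columns grow to the right and rows downward; lengths in mm; the calibration is good to about 2 mm. A picture is of the moment at which its call begins.
- env.job_done(): hands the job in; it is judged then, once.
Trained networks look in the newest picture that a camera, given by its name, has taken for a name from the list of things; names that differ only in an ending like _2 or _b are one class to them, and where a whole thing is asked for, a point or a joint stands for the part that bears it (a point fixed in the world has none). Each returns a list of dicts, best first, with "score" (0 to 1); they miss things now and then, are a little off and sometimes report something else, mostly with a low value. They report only what shows in the picture. A call takes as long as a camera call.
- env.recognise(camera, thing): "location" ([column, row] in pixels, amid what is visible of it).
The state is a dict: "t": time; "joints": joint angles; "qvel": joint speeds; "tau": joint torques, N m; "eef_pos": TCP position; "tcp_rot": TCP orientation; "ft_force": force on the tool from outside, world axes, zero at the start; "moment": the same for the moment, N m; "opening": opening from 0.0 (shut) to 1.0 (fully open); "grip_force": force on a finger pad.
Only numpy, scipy, OpenCV 4.12 (cv2) and the standard library are available. Lean on these libraries where they do the work, as an engineer would, in place of code of your own. Each camera call takes 0.05 s, during which the arm holds its last target. There are 200 camera calls.

## Working session

There is one attempt and no reset: what is moved stays moved. The work goes in short steps, Python scripts to look and compute and a tool call to move; the robot and the scene stay as the last step left them, time stands still between calls to the robot, and variables do not carry over. Pictures are saved under pics/ and viewed, at most 10 in all, crops included, and the job is handed in when it is done.

Besides the shell and the picture viewer there is one more tool, called by a JSON object that holds its "method" and its "body". jog_arm: Moves the arm, as the interface text tells. Its arguments: {"type":"object","properties":{"motion":{"type":"array"}},"required":["motion"]}

```bash
mkdir -p pics; cat > h.py <<'E'
from cell import env
import numpy as np, cv2
def pix2world(im,u,v,z=None):
    K=im["camera_matrix"];k1=im["k1"]
    p=np.array([(u-K[0,2])/K[0,0],(v-K[1,2])/K[1,1]]);q=p.copy()
    for _ in range(20): q=p/(1+k1*(q@q))
    T=np.linalg.inv(im["world_to_cam"]);d=np.array([q[0],-q[1],-1.])
    D=T[:3,:3]@d;o=T[:3,3]
    s=im["z_map"][int(round(v)),int(round(u))] if z is None else (z-o[2])/D[2]
    return o+s*D
def save(im,n): cv2.imwrite(f"pics/{n}.png",im["color"][:,:,::-1])
E
cat > a.py <<'E'
from h import *
np.set_printoptions(precision=1,suppress=True)
for c in ["top","scene"]:
    im=env.read_camera(c);save(im,c+"1")
    for t in ["jar","warm_plate","toggle_base","toggle_tip","pot_a","trowel","tray_edge"]:
        try:
            for r in env.recognise(c,t)[:3]:
                u,v=r["location"];print(c,t,round(r["score"],2),np.round([u,v]),pix2world(im,u,v))
        except Exception as e: print(c,t,e)
print(env.state())
E
python3 a.py
```

```text
top jar 0.78 [212. 245.] [453.4 189.  193.5]
top jar 0.75 [303. 290.] [361.9  25.9   1. ]
top warm_plate 0.74 [322. 179.] [607.9 -15.3   0.3]
top toggle_base 0.82 [443. 183.] [ 593.  -278.7   52.9]
top toggle_tip 0.44 [452. 183.] [ 587.8 -289.4   84.4]
top pot_a 0.97 [183. 176.] [601.9 280.8  63.2]
top pot_a 0.58 [422. 261.] [ 424.5 -224.    61.8]
top trowel 0.61 [301. 293.] [354.8  30.2   5.2]
top tray_edge 0.93 [304.  84.] [817.2  24.8  41.2]
top tray_edge 0.61 [448. 184.] [ 584.6 -280.4   85. ]
scene jar 0.67 [384. 156.] [477.4 189.6 119.5]
scene toggle_base 0.75 [184. 247.] [ 612.4 -291.    28.3]
scene toggle_tip 0.64 [182. 224.] [ 591.6 -288.    79.6]
scene pot_a 0.81 [434. 206.] [609.8 276.1  62.8]
scene pot_a 0.75 [218. 184.] [ 466.1 -212.1   78.5]
scene trowel 0.92 [311. 170.] [356.5  25.5   5.7]
scene tray_edge 0.71 [344. 315.] [842.4  18.7  38.5]
{'t': 0.8, 'joints': array([ 1.1,  0.5,  1.6, -0. ,  1.1, -0.1]), 'qvel': array([ 0.,  0.,  0., -0., -0., -0.]), 'tau': array([ -0. , -61.2, -25.8,   0.1,   0. ,  -0. ]), 'eef_pos': array([202.4, 591.3, 292.3]), 'tcp_rot': array([3.1, 0. , 2.8]), 'ft_force': array([-0.3,  0.1, -0. ]), 'moment': array([-0., -0., -0.]), 'grip_force': 0.0, 'opening': 1.0007966617376307}
```

View pics/top1.png

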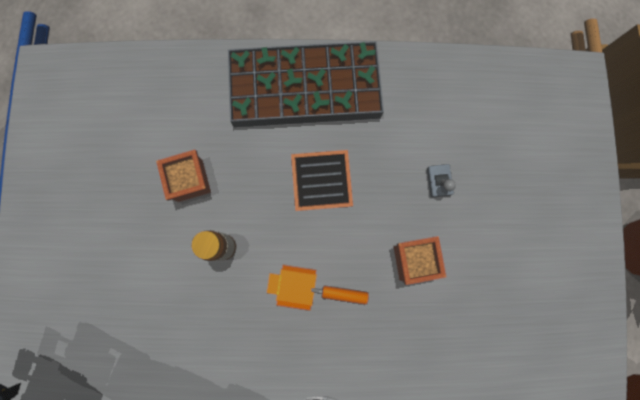

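View pics/scene1.png

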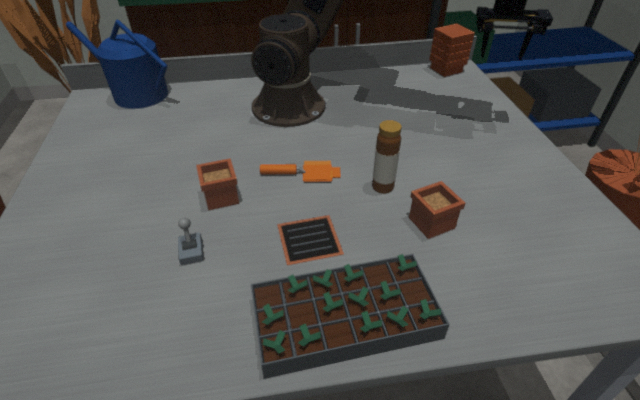

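The top view shows the jar lid at about (208,245), the plate with corners around (293,153)–(352,209), the toggle ball at (448,185) and its housing at (440,180). The pots are at (183,176) and (421,261), and the trowel is at (318,289). The scene view agrees. Next I'll refine the positions from depth.

```bash
cat > m.py <<'E'
from h import *
np.set_printoptions(precision=1,suppress=True)
def cloud(c):
    im=env.read_camera(c)
    vv,uu=np.mgrid[0:400,0:640]
    K=im["camera_matrix"]
    pts=np.stack([uu,vv],-1).reshape(-1,1,2).astype(np.float64)
    q=cv2.undistortPointsIter(pts,K,np.array([im["k1"],0,0,0,0.]),None,None,(3,50,1e-9)).reshape(-1,2)
    z=im["z_map"].reshape(-1).astype(float)
    P=np.c_[q[:,0]*z,-q[:,1]*z,-z]
    T=np.linalg.inv(im["world_to_cam"])
    W=P@T[:3,:3].T+T[:3,3]; W[z==0]=np.nan
    return im,W
def box(W,lo,hi): return W[np.all((W>lo)&(W<hi),axis=1)]
E
cat > b.py <<'E'
from m import *
def jar(W):
    P=box(W,[400,100,20],[540,245,150]); 
    o=cv2.minEnclosingCircle(P[:,:2].astype(np.float32))
    L=box(W,[400,100,175],[540,245,210]);l=cv2.minEnclosingCircle(L[:,:2].astype(np.float32))
    return "body",len(P),o,"lid",len(L),l,L.mean(0)
for c in ["top","scene"]:
    im,W=cloud(c)
    print(c,*jar(W))
    B=box(W,[540,-340,14],[650,-240,29]);print("base",len(B),B.min(0),B.max(0),cv2.minAreaRect(B[:,:2].astype(np.float32)))
    B=box(W,[540,-340,60],[650,-240,100]);print("ball",len(B),B.min(0),B.max(0),B.mean(0))
    for n,lo,hi in [("pa",[520,200,50],[680,350,100]),("pb",[350,-300,50],[520,-140,100]),("trowel",[280,-120,6],[430,140,40]),("tray",[700,-200,20],[950,250,60])]:
        B=box(W,lo,hi);print(n,B.min(0),B.max(0),cv2.minAreaRect(B[:,:2].astype(np.float32)))
    if c=="top":
        cs=im["color"].astype(int);m=((cs[:,:,0]-cs[:,:,2]>50)).astype(np.uint8);m[:, :270]=0;m[:,370:]=0;m[:140]=0;m[225:]=0
        Q=W[m.reshape(-1)>0];Q=np.array([pix2world(im,u,v,0) for v,u in np.argwhere(m)])
        print("plate",cv2.minAreaRect(Q[:,:2].astype(np.float32)))
E
python3 b.py
```

```text
top body 293 ((455.1459655761719, 196.15805053710938), 29.13471794128418) lid 647 ((455.38958740234375, 202.03793334960938), 26.089813232421875) [454.9 200.7 189.4]
base 505 [ 567.6 -310.3   14.1] [ 641.3 -253.7   28.9] ((604.3814697265625, -281.8670654296875), (71.05370330810547, 51.9517936706543), 5.5126752853393555)
ball 123 [ 573.2 -296.9   70.5] [ 597.5 -272.    90.3] [ 584.2 -282.9   81.8]
pa [548.7 229.6  56.3] [656.  335.3  90.6] ((603.4049682617188, 282.2237243652344), (89.20018768310547, 88.11739349365234), 16.830738067626953)
pb [ 377.5 -267.1   57. ] [ 476.1 -169.8   90.2] ((427.14520263671875, -219.4888153076172), (87.78679656982422, 88.79601287841797), 8.90273380279541)
trowel [ 294.3 -115.5    6. ] [417.8  99.5  33. ] ((352.91290283203125, -6.14520263671875), (218.0757598876953, 112.1201171875), 83.5734634399414)
tray [ 728.2 -151.3   20. ] [921.8 199.   60. ] ((824.8566284179688, 24.833267211914062), (173.01112365722656, 342.0299377441406), 3.844697952270508)
plate ((606.8378295898438, -15.322700500488281), (129.89059448242188, 130.03823852539062), 5.055484294891357)

[... 294 characters left out ...]
175781), 5.553332328796387)
ball 124 [ 576.6 -296.3   60.3] [ 598.3 -272.    89.2] [ 589.5 -283.    79.2]
pa [550.4 229.6  50. ] [655.4 337.2  90.4] ((601.6806640625, 282.47601318359375), (89.22974395751953, 88.78101348876953), 17.115901947021484)
pb [ 375.2 -267.3   50.3] [ 476.4 -167.7   89.4] ((426.25836181640625, -217.92518615722656), (92.71180725097656, 87.7010498046875), 9.365164756774902)
trowel [ 284.5 -113.     6. ] [416.2 113.1  32.4] ((370.3021240234375, 12.459739685058594), (116.96861267089844, 237.234619140625), 14.207014083862305)
tray [ 725.7 -151.1   20. ] [921.  199.8  60. ] ((823.5421142578125, 25.256011962890625), (174.04161071777344, 342.2676086425781), 4.181114673614502)
```

```bash
cat > k.py <<'E'
from m import *
from scipy.spatial.transform import Rotation as Ro
np.set_printoptions(precision=2,suppress=True)
J=np.array([455.4,202.5]);P=np.array([607,-15.3])
d=P-J;D=np.linalg.norm(d);d=d/D
def Rt(th,d=d):
    z=np.array([*(d*np.sin(th)),-np.cos(th)]);y=np.array([-d[1],d[0],0.]);return np.c_[np.cross(y,z),y,z]
def model(q): return (Ro.from_euler('ZYZYZ',[q[0],q[1]+q[2],q[3],q[4],q[5]])).as_matrix()
def wrist(R,q1,f):
    M=Ro.from_euler('ZY',[q1,f]).inv().as_matrix()@R
    return np.array([np.arctan2(M[1,2],M[0,2]),np.arccos(M[2,2]),np.arctan2(M[2,1],-M[2,0])])
def now():
    s=env.state();return s,np.array(s["eef_pos"]),Ro.from_euler('xyz',s["tcp_rot"]).as_matrix()
def go(pos,R):
    s,p,C=now()
    print("turn(deg)",np.degrees(Ro.from_matrix(C.T@R).as_rotvec()),"shift cur axes",C.T@(pos-p),"shift final axes",R.T@(pos-p))
E
cat > c.py <<'E'
from k import *
s,p,C=now()
print(C);print(model(s["joints"]));print(wrist(C,s["joints"][0],s["joints"][1]+s["joints"][2]))
R=Rt(np.radians(40))
for a in (80,29,29-D):
    tip=np.array([*(J-d*a),20.]);t=tip-78*R[:,2];w=t-120*R[:,2]
    print(a,t,[wrist(R,np.arctan2(w[1],w[0]),f) for f in (1.7,2.0,2.3)])
tip=np.array([*(J-d*85),20.]);t=tip-78*R[:,2]
go(t,R);print(d,D,env.nose_length)
E
python3 c.py
```

```text
[[-0.95  0.32  0.  ]
 [ 0.32  0.95  0.  ]
 [ 0.    0.   -1.  ]]Traceback (most recent call last):
  File "c.py", line 3, in <module>
    print(C);print(model(s["joints"]));print(wrist(C,s["joints"][0],s["joints"][1]+s["joints"][2]))
                   ~~~~~^^^^^^^^^^^^^
  File "k.py", line 8, in model
    def model(q): return (Ro.from_euler('ZYZYZ',[q[0],q[1]+q[2],q[3],q[4],q[5]])).as_matrix()
                          ~~~~~~~~~~~~~^^^^^^^^^^^^^^^^^^^^^^^^^^^^^^^^^^^^^^^^^
  File "scipy/spatial/transform/_rotation.pyx", line 1413, in scipy.spatial.transform._rotation.Rotation.from_euler
ValueError: Expected axis specification to be a non-empty string of upto 3 characters, got ZYZYZ
```

```bash
sed -i "s/^def model.*/def model(q): return (Ro.from_euler('ZY',[q[0],q[1]+q[2]])*Ro.from_euler('ZYZ',q[3:6])).as_matrix()/" k.py; python3 c.py
```

```text
[[-0.95  0.32  0.  ]
 [ 0.32  0.95  0.  ]
 [ 0.    0.   -1.  ]]
[[-0.32 -0.95  0.  ]
 [-0.95  0.32  0.  ]
 [-0.    0.   -1.  ]]
[0.   1.09 1.47]
80 [381.05 309.31  79.75] [array([-0.68,  1.62,  1.83]), array([-0.69,  1.38,  2.02]), array([-0.75,  1.16,  2.22])]
29 [410.19 267.45  79.75] [array([-0.69,  1.55,  1.75]), array([-0.72,  1.32,  1.95]), array([-0.8 ,  1.1 ,  2.17])]
-236.36653896073636 [561.79  49.65  79.75] [array([-0.68,  1.22,  1.35]), array([-0.79,  1.  ,  1.57]), array([-0.97,  0.8 ,  1.87])]
turn(deg) [ 12.66 -38.64  34.76] shift cur axes [-256.35 -206.02  212.48] shift final axes [-115.09  -14.47  373.97]
[ 0.57 -0.82] 265.36653896073636 77.60000000000001
```

{"method": "jog_arm", "body": {"motion": [[0, 0, 9.1, 0, 0, 0, 40], [0, 0, 9.1, 0, 0, 0, 40], [0, 0, 9.1, 0, 0, 0, 40], [0, 0, 9.1, 0, 0, 0, 40], [0, -10, 0, 0, 0, 0, 40], [0, -10, 0, 0, 0, 0, 40], [0, -10, 0, 0, 0, 0, 40], [0, -10, 0, 0, 0, 0, 40], [0, 0, 0, 0, 0, 0, 40]]}}

```text
t: 2.02
eef_pos: [201.5, 592.0, 290.6]
tcp_rot: [-3.139, 0.698, 2.18]
ft_force: [-0.3, 0.8, 0.3]
opening: 0.421
grip_force: 0.0
```

```bash
python3 - <<'E'
from k import *
R=Rt(np.radians(40))
tip=np.array([*(J-d*85),20.]);t=tip-77.6*R[:,2]
go(t,R);print(env.state()["joints"],env.state()["opening"]*95)
E
```

```text
turn(deg) [-0.11  0.02  0.04] shift cur axes [-116.78  -13.45  373.85] shift final axes [-116.91  -14.11  373.78]
[ 1.29  0.65  1.39 -0.52  1.59  0.81] 40.03242891251536
```

{"method": "jog_arm", "body": {"motion": [[0, 0, 0, -14.6, -1.7, 46.7, 40], [0, 0, 0, -14.6, -1.7, 46.7, 40], [0, 0, 0, -14.6, -1.7, 46.7, 40], [0, 0, 0, -14.6, -1.7, 46.7, 40], [0, 0, 0, -14.6, -1.7, 46.7, 40], [0, 0, 0, -14.6, -1.7, 46.7, 40], [0, 0, 0, -14.6, -1.7, 46.7, 40], [0, 0, 0, -14.6, -1.7, 46.7, 40], [0, 0, 0, 0, 0, 0, 40], [0, 0, 0, 0, 0, 0, 40]]}}

```text
t: 3.28
eef_pos: [379.0, 313.0, 81.8]
tcp_rot: [3.139, 0.696, 2.173]
ft_force: [0.1, 0.9, 0.1]
opening: 0.42
grip_force: 0.0
```

```bash
cat > e.py <<'E'
from k import *
import sys
R=Rt(np.radians(40))
im,W=cloud("scene");save(im,"s_"+sys.argv[1])
it,Wt=cloud("top");save(it,"t_"+sys.argv[1])
L=box(Wt,[400,-60,178],[700,245,210]);print("lid",cv2.minEnclosingCircle(L[:,:2].astype(np.float32)))
L=box(W,[400,-60,178],[700,245,210]);print("lid sc",cv2.minEnclosingCircle(L[:,:2].astype(np.float32)))
s,p,C=now();print("tip",p+77.6*C[:,2],s["joints"],s["ft_force"])
E
python3 e.py 1; python3 -c "
from k import *
R=Rt(np.radians(40));go(np.array([*(J-d*85),20.])-77.6*R[:,2],R)"
```

```text
lid ((455.32427978515625, 201.9661865234375), 25.634925842285156)
lid sc ((454.51800537109375, 202.7701873779297), 26.982328414916992)
tip [407.23 272.78  22.48] [ 0.81  0.75  2.01 -1.    0.85  1.06] [ 0.21  0.61 -0.87]
turn(deg) [ 0.03 -0.09 -0.18] shift cur axes [ 1.56 -0.58  2.03] shift final axes [ 1.56 -0.57  2.03]
```

```bash
cat > ik.py <<'E'
from k import *
from scipy.optimize import least_squares
s,p,C=now()
obs=[([202.389,591.334,292.261],[0,0,-1],.491,1.559),([201.5,592,290.6],[*(d*np.sin(.698)),-np.cos(.698)],.65,1.39),(p,C[:,2],*s["joints"][1:3])]
def f(x):
    a,h,l1,l2,L=x;o=[]
    for P_,z,q2,q3 in obs:
        w=np.array(P_)-L*np.array(z)
        o+=[a+l1*np.sin(q2)+l2*np.sin(q2+q3)-np.hypot(w[0],w[1]),h+l1*np.cos(q2)+l2*np.cos(q2+q3)-w[2]]
    return o
X=least_squares(f,[0,300,400,400,90]).x
def ik(t,R):
    a,h,l1,l2,L=X;w=t-L*R[:,2];r=np.hypot(w[0],w[1])-a;z=w[2]-h
    c=(r*r+z*z-l1*l1-l2*l2)/2/l1/l2
    q3=np.arccos(c);q2=np.arctan2(r,z)-np.arctan2(l2*np.sin(q3),l1+l2*c)
    q1=np.arctan2(w[1],w[0]);q=np.r_[q1,q2,q3,wrist(R,q1,q2+q3)];q[5]-=np.pi/2;return q
E
python3 - <<'E'
from ik import *
print(X,f(X)); print(ik(p,C),s["joints"])
for th in (40,35,30):
  R=Rt(np.radians(th))
  for a in (29,-40,-100,-160,29-D): print(th,a,ik(np.array([*(J-d*a),20.])-77.6*R[:,2],R))
E
```

```text
[ 92.69 256.48 391.13 391.44 129.59] [np.float64(-0.5430430866789493), np.float64(-0.9284731319330604), np.float64(0.4825498477620158), np.float64(0.9715293135915317), np.float64(0.06049323891693348), np.float64(-0.04305618293901148)]
[ 0.86  0.75  2.01 -0.96  0.86  1.07] [ 0.81  0.75  2.01 -1.    0.85  1.06]
40 29 [ 0.75  0.74  2.04 -1.07  0.81  1.07]
40 -40 [ 0.61  0.74  2.06 -1.18  0.77  1.05]
40 -100 [ 0.48  0.74  2.04 -1.28  0.73  1.02]
40 -160 [ 0.37  0.75  2.01 -1.35  0.69  0.98]
40 -236.36653896073636 [ 0.23  0.78  1.94 -1.41  0.65  0.89]
35 29 [ 0.72  0.71  2.05 -1.01  0.74  0.99]
35 -40 [ 0.58  0.71  2.06 -1.11  0.69  0.96]
35 -100 [ 0.46  0.71  2.04 -1.19  0.66  0.92]
35 -160 [ 0.34  0.73  2.01 -1.25  0.62  0.85]
35 -236.36653896073636 [ 0.2   0.76  1.93 -1.28  0.58  0.74]
30 29 [ 0.69  0.68  2.06 -0.93  0.67  0.9 ]
30 -40 [ 0.55  0.68  2.06 -1.02  0.63  0.85]
30 -100 [ 0.43  0.69  2.04 -1.08  0.59  0.79]
30 -160 [ 0.31  0.71  2.   -1.12  0.56  0.71]
30 -236.36653896073636 [ 0.17  0.74  1.92 -1.12  0.53  0.57]
```

```bash
python3 - <<'E'
from ik import *
for th in (35,40):
 for hd in (-30,-35,-40,-45):
  h=np.array([np.cos(np.radians(hd)),np.sin(np.radians(hd))]);R=Rt(np.radians(th),h)
  for c,a in ((80,0),(27,0),(27,130),(27,D)): print(th,hd,c,a,ik(np.array([*(J+d*a-h*c),20.])-77.6*R[:,2],R))
E
```

```text
35 -30 80 0 [ 0.82  0.64  2.28 -1.47  0.6   1.17]
35 -30 27 0 [ 0.7   0.65  2.23 -1.54  0.57  1.11]
35 -30 27 130 [ 0.4   0.66  2.21 -1.81  0.49  1.09]
35 -30 27 265.36653896073636 [ 0.12  0.7   2.08 -1.95  0.38  0.96]
35 -35 80 0 [ 0.82  0.65  2.23 -1.33  0.62  1.12]
35 -35 27 0 [ 0.71  0.66  2.2  -1.41  0.6   1.07]
35 -35 27 130 [ 0.41  0.66  2.18 -1.67  0.51  1.04]
35 -35 27 265.36653896073636 [ 0.14  0.71  2.05 -1.79  0.41  0.89]
35 -40 80 0 [ 0.83  0.67  2.18 -1.21  0.66  1.07]
35 -40 27 0 [ 0.71  0.67  2.16 -1.3   0.63  1.04]
35 -40 27 130 [ 0.43  0.68  2.15 -1.53  0.54  1.  ]
35 -40 27 265.36653896073636 [ 0.16  0.72  2.03 -1.64  0.45  0.83]
35 -45 80 0 [ 0.83  0.68  2.13 -1.11  0.7   1.04]
35 -45 27 0 [ 0.71  0.68  2.13 -1.19  0.66  1.02]
35 -45 27 130 [ 0.44  0.69  2.12 -1.41  0.58  0.96]
35 -45 27 265.36653896073636 [ 0.17  0.73  2.   -1.51  0.49  0.79]
40 -30 80 0 [ 0.85  0.67  2.28 -1.53  0.68  1.27]
40 -30 27 0 [ 0.73  0.68  2.24 -1.62  0.66  1.22]
40 -30 27 130 [ 0.42  0.68  2.23 -1.92  0.59  1.23]
40 -30 27 265.36653896073636 [ 0.14  0.72  2.1  -2.12  0.48  1.14]
40 -35 80 0 [ 0.86  0.68  2.23 -1.4   0.71  1.21]
40 -35 27 0 [ 0.74  0.69  2.2  -1.49  0.68  1.18]
40 -35 27 130 [ 0.44  0.69  2.2  -1.78  0.61  1.18]
40 -35 27 265.36653896073636 [ 0.16  0.73  2.08 -1.96  0.5   1.08]
40 -40 80 0 [ 0.86  0.7   2.18 -1.28  0.74  1.17]
40 -40 27 0 [ 0.74  0.7   2.16 -1.37  0.71  1.14]
40 -40 27 130 [ 0.45  0.7   2.16 -1.64  0.63  1.13]
40 -40 27 265.36653896073636 [ 0.18  0.74  2.05 -1.81  0.53  1.02]
40 -45 80 0 [ 0.86  0.71  2.12 -1.17  0.77  1.13]
40 -45 27 0 [ 0.75  0.71  2.12 -1.26  0.74  1.11]
40 -45 27 130 [ 0.47  0.71  2.12 -1.51  0.66  1.09]
40 -45 27 265.36653896073636 [ 0.2   0.75  2.01 -1.66  0.57  0.96]
```

```bash
python3 - <<'E'
from ik import *
for th in (35,40):
 for hd in (-65,-70,-75,-80):
  h=np.array([np.cos(np.radians(hd)),np.sin(np.radians(hd))]);R=Rt(np.radians(th),h)
  for c,a in ((80,0),(27,0),(27,130),(27,D)): print(th,hd,c,a,ik(np.array([*(J+d*a-h*c),20.])-77.6*R[:,2],R))
E
```

```text
35 -65 80 0 [ 0.8   0.76  1.93 -0.78  0.87  1.  ]
35 -65 27 0 [ 0.7   0.74  1.98 -0.86  0.82  0.99]
35 -65 27 130 [ 0.45  0.74  1.97 -1.02  0.74  0.9 ]
35 -65 27 265.36653896073636 [ 0.21  0.79  1.85 -1.1   0.68  0.72]
35 -70 80 0 [ 0.79  0.78  1.88 -0.71  0.91  1.01]
35 -70 27 0 [ 0.7   0.75  1.94 -0.79  0.86  1.  ]
35 -70 27 130 [ 0.45  0.76  1.93 -0.94  0.78  0.9 ]
35 -70 27 265.36653896073636 [ 0.22  0.8   1.81 -1.03  0.73  0.73]
35 -75 80 0 [ 0.77  0.79  1.83 -0.66  0.96  1.02]
35 -75 27 0 [ 0.69  0.76  1.91 -0.73  0.9   1.02]
35 -75 27 130 [ 0.45  0.77  1.89 -0.87  0.83  0.91]
35 -75 27 265.36653896073636 [ 0.22  0.82  1.77 -0.95  0.78  0.73]
35 -80 80 0 [ 0.76  0.81  1.78 -0.6   1.    1.03]
35 -80 27 0 [ 0.68  0.78  1.87 -0.67  0.94  1.03]
35 -80 27 130 [ 0.44  0.79  1.85 -0.81  0.87  0.92]
35 -80 27 265.36653896073636 [ 0.22  0.84  1.73 -0.89  0.83  0.75]
40 -65 80 0 [ 0.83  0.79  1.91 -0.82  0.94  1.06]
40 -65 27 0 [ 0.73  0.77  1.96 -0.91  0.89  1.06]
40 -65 27 130 [ 0.48  0.77  1.96 -1.09  0.81  0.99]
40 -65 27 265.36653896073636 [ 0.24  0.81  1.86 -1.21  0.74  0.84]
40 -70 80 0 [ 0.81  0.81  1.86 -0.76  0.99  1.06]
40 -70 27 0 [ 0.72  0.78  1.92 -0.84  0.93  1.06]
40 -70 27 130 [ 0.48  0.78  1.92 -1.01  0.85  0.98]
40 -70 27 265.36653896073636 [ 0.24  0.83  1.81 -1.12  0.79  0.83]
40 -75 80 0 [ 0.8   0.83  1.8  -0.7   1.04  1.06]
40 -75 27 0 [ 0.71  0.8   1.88 -0.78  0.97  1.07]
40 -75 27 130 [ 0.47  0.8   1.88 -0.93  0.9   0.98]
40 -75 27 265.36653896073636 [ 0.24  0.84  1.77 -1.04  0.84  0.83]
40 -80 80 0 [ 0.78  0.85  1.75 -0.64  1.08  1.07]
40 -80 27 0 [ 0.7   0.81  1.84 -0.71  1.01  1.08]
40 -80 27 130 [ 0.47  0.82  1.83 -0.86  0.94  0.98]
40 -80 27 265.36653896073636 [ 0.24  0.86  1.72 -0.97  0.89  0.83]
```

View pics/s_1.png

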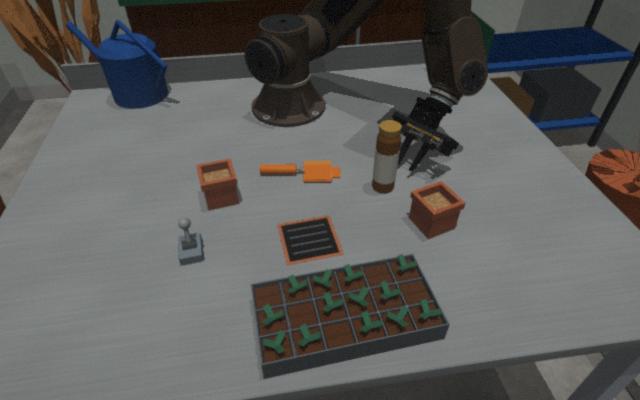

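```bash
cat > ik.py <<'E'
from k import *
from scipy.optimize import least_squares
z40=[*(d*np.sin(.698)),-np.cos(.698)]
obs=[([202.389,591.334,292.261],[0,0,-1],1.135,.491,1.559),([201.5,592,290.6],z40,1.29,.65,1.39),([379.0, 313.0, 81.8],z40,.81,.75,2.01)]
def f(x):
    a,h,l1,l2,L,b,e=x;o=[e*.1]
    for P_,z,q1,q2,q3 in obs:
        w=np.array(P_)-L*np.array(z);g=q2+q3;r=np.hypot(w[0],w[1])
        o+=[a+l1*np.sin(q2)+l2*np.sin(g)+e*np.cos(g)-np.sqrt(r*r-b*b),h+l1*np.cos(q2)+l2*np.cos(g)-e*np.sin(g)-w[2],300*(np.arctan2(w[1],w[0])-np.arcsin(b/r)-q1)]
    return o
X=least_squares(f,[0,300,400,400,90,66,0]).x
def ik(t,R):
    a,h,l1,l2,L,b,e=X;w=t-L*R[:,2];r=np.hypot(w[0],w[1])
    q1=np.arctan2(w[1],w[0])-np.arcsin(b/r);rr=np.sqrt(r*r-b*b)
    q2,q3=least_squares(lambda q:[a+l1*np.sin(q[0])+l2*np.sin(sum(q))+e*np.cos(sum(q))-rr,h+l1*np.cos(q[0])+l2*np.cos(sum(q))-e*np.sin(sum(q))-w[2]],[.75,1.9]).x
    q=np.r_[q1,q2,q3,wrist(R,q1,q2+q3)];q[5]-=np.pi/2;return q
def H(hd): return np.array([np.cos(np.radians(hd)),np.sin(np.radians(hd))])
E
python3 - <<'E'
from ik import *
print(X,np.array(f(X)));R=Rt(np.radians(40));print(ik(np.array([379.0, 313.0, 81.8]),R))
for th,hd in ((34,-66),(35,-70),(37,-70),(37,-75)):
  h=H(hd);R=Rt(np.radians(th),h)
  M=J+130*h
  for c,j in ((80,J),(27,J),(27,M),(27,M*.5+P*.5),(27,P)): print(th,hd,j,ik(np.array([*(j-h*c),20.])-77.6*R[:,2],R))
E
```

```text
[  6.29 201.1  578.06 409.17 191.87  64.31  42.89] [ 4.29  0.46  0.03  0.89 -0.87  0.42  0.8   0.4  -0.45 -1.28]
[ 0.81  0.75  2.01 -1.    0.84  1.06]
34 -66 [455.4 202.5] [ 0.73  0.74  1.93 -0.78  0.85  0.96]
34 -66 [455.4 202.5] [ 0.64  0.73  1.98 -0.87  0.8   0.96]
34 -66 [508.28  83.74] [ 0.38  0.71  2.05 -1.09  0.68  0.94]
34 -66 [557.64  34.22] [ 0.26  0.73  1.99 -1.13  0.66  0.84]
34 -66 [607.  -15.3] [ 0.15  0.75  1.91 -1.13  0.64  0.72]
35 -70 [455.4 202.5] [ 0.73  0.76  1.89 -0.74  0.91  0.97]
35 -70 [455.4 202.5] [ 0.64  0.74  1.94 -0.82  0.85  0.97]
35 -70 [499.86  80.34] [ 0.39  0.72  2.04 -1.05  0.72  0.97]
35 -70 [553.43  32.52] [ 0.27  0.74  1.97 -1.08  0.7   0.86]
35 -70 [607.  -15.3] [ 0.16  0.76  1.88 -1.08  0.69  0.74]
37 -70 [455.4 202.5] [ 0.74  0.77  1.88 -0.76  0.94  1.  ]
37 -70 [455.4 202.5] [ 0.65  0.75  1.94 -0.84  0.88  1.  ]
37 -70 [499.86  80.34] [ 0.41  0.73  2.04 -1.07  0.75  1.01]
37 -70 [553.43  32.52] [ 0.29  0.75  1.97 -1.12  0.73  0.91]
37 -70 [607.  -15.3] [ 0.18  0.77  1.88 -1.12  0.72  0.79]
37 -75 [455.4 202.5] [ 0.73  0.78  1.83 -0.7   0.98  1.  ]
37 -75 [455.4 202.5] [ 0.64  0.76  1.9  -0.78  0.92  1.  ]
37 -75 [489.05  76.93] [ 0.41  0.73  2.02 -1.    0.78  1.02]
37 -75 [548.02  30.81] [ 0.29  0.75  1.94 -1.04  0.77  0.91]
37 -75 [607.  -15.3] [ 0.18  0.78  1.84 -1.04  0.77  0.78]
```

```bash
cat >> ik.py <<'E'
h=H(-72);Rp=Rt(np.radians(36),h);M=J+120*H(-64)
def T(j,c,z=20.,): return np.array([*(j-h*c),z])-77.6*Rp[:,2]
E
python3 - <<'E'
from ik import *
go(T(J,80),Rp);print(T(J,80))
for j in (J,M,P):print(T(j,29),ik(T(j,29),Rp))
print(Rp.T@(T(M,29)-T(J,29)),Rp.T@(T(P,29)-T(M,29)),M)
E
```

```text
turn(deg) [10.39  3.86 13.11] shift cur axes [-11.71  35.85   8.89] shift final axes [-3.49 38.56  1.58]
[416.58 321.96  82.78]
[432.34 273.46  82.78] [ 0.65  0.75  1.92 -0.8   0.88  0.99]
[484.95 165.61  82.78] [ 0.42  0.74  1.98 -0.98  0.78  0.95]
[583.94  55.66  82.78] [ 0.18  0.77  1.87 -1.07  0.73  0.76]
[-96.14  16.7   69.85] [-109.34   60.18   79.44] [508.    94.64]
```

{"method": "jog_arm", "body": {"motion": [[5.2, 1.9, 6.6, 0, 0, 0, 40], [5.2, 1.9, 6.6, 0, 0, 0, 40], [0, 0, 0, -3.5, 38.6, 1.6, 40], [0, 0, 0, 0, 0, 0, 40], [0, 0, 0, 0, 0, 0, 40]]}}

```text
t: 4.0
eef_pos: [415.9, 321.3, 82.2]
tcp_rot: [-3.141, 0.631, 1.884]
ft_force: [0.2, 0.0, -0.4]
opening: 0.422
grip_force: 0.0
```

```bash
python3 - <<'E'
from ik import *
go(T(J,80),Rp); go(T(J,33),Rp);s,p,C=now();print("tip",p+77.6*C[:,2],s["joints"])
E
```

```text
turn(deg) [-0.06  0.15 -0.03] shift cur axes [ 0.04  0.84 -0.75] shift final axes [ 0.04  0.84 -0.75]
turn(deg) [-0.06  0.15 -0.03] shift cur axes [-37.91   0.89  26.98] shift final axes [-37.98   0.84  26.88]
tip [430.   277.7   19.54] [ 0.73  0.77  1.86 -0.73  0.94  0.99]
```

{"method": "jog_arm", "body": {"motion": [[0, 0, 0, -9.5, 0.2, 6.7, 40], [0, 0, 0, -9.5, 0.2, 6.7, 40], [0, 0, 0, -9.5, 0.2, 6.7, 40], [0, 0, 0, -5, 0.2, 3.5, 40], [0, 0, 0, -4.4, 0, 3.2, 40], [0, 0, 0, -4, 0, 2.8, 40], [0, 0, 0, -4, 0, 2.9, 40], [0, 0, 0, 0, 0, 0, 40]]}}

```text
t: 5.0
eef_pos: [434.9, 267.5, 82.8]
tcp_rot: [-3.141, 0.631, 1.884]
ft_force: [-0.6, -0.1, -0.5]
opening: 0.425
grip_force: 0.4
```

```bash
python3 e.py 2
```

```text
lid ((458.50640869140625, 195.98388671875), 26.098451614379883)
lid sc ((458.7042541503906, 196.52374267578125), 26.42042350769043)
tip [448.9  224.07  20.12] [ 0.64  0.75  1.93 -0.81  0.88  0.99] [ 0.47  0.66 -0.47]
```

View pics/s_2.png

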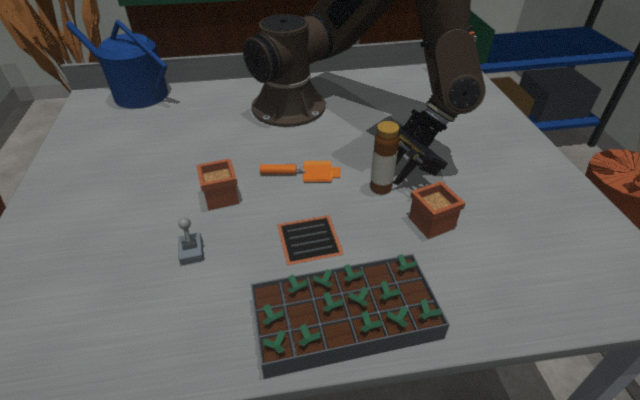

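The jar is upright at (384,157). The fingers rest on its base near (398,180), and the gripper is clear of the pot at (436,208). I'll start the first leg.

{"method": "jog_arm", "body": {"motion": [[0, 0, 0, -4, 0.7, 2.9, 40], [0, 0, 0, -6.4, 1.1, 4.65, 40], [0, 0, 0, -6.4, 1.1, 4.65, 40], [0, 0, 0, -6.4, 1.1, 4.65, 40], [0, 0, 0, -6.4, 1.1, 4.65, 40], [0, 0, 0, -6.4, 1.1, 4.65, 40], [0, 0, 0, -6.4, 1.1, 4.65, 40], [0, 0, 0, -4, 0.7, 2.9, 40], [0, 0, 0, 0, 0, 0, 40]]}}

```text
t: 6.22
eef_pos: [460.2, 215.1, 82.9]
tcp_rot: [-3.141, 0.632, 1.883]
ft_force: [0.3, 1.3, -1.3]
opening: 0.419
grip_force: 0.1
```

```bash
cat >> e.py <<'E'
from ik import *
c=29.4; j=(p+77.6*C[:,2])[:2]+h*c
print("jar by tip",j,"to M",Rp.T@np.array([*(M-j),20-(p+77.6*C[:,2])[2]]),"to P",Rp.T@np.array([*(P-j),20-(p+77.6*C[:,2])[2]]))
for n,lo,hi in [("pa",[520,200,50],[680,350,100])]:
    B=box(W,lo,hi);print(n,cv2.minAreaRect(B[:,:2].astype(np.float32)))
E
python3 e.py 3
```

```text
lid ((454.0296936035156, 182.51878356933594), 73.68807983398438)
lid sc ((455.42193603515625, 183.07904052734375), 73.56024932861328)
tip [474.12 171.85  20.33] [ 0.53  0.74  1.96 -0.9   0.83  0.97] [-0.03  0.32 -0.03]
jar by tip [483.2  143.89] to M [-43.9    8.37  32.3 ] to P [-153.24   68.55  111.74]
pa ((586.2099609375, 277.60137939453125), (122.70305633544922, 89.59681701660156), 17.46304702758789)
```

View pics/s_3.png

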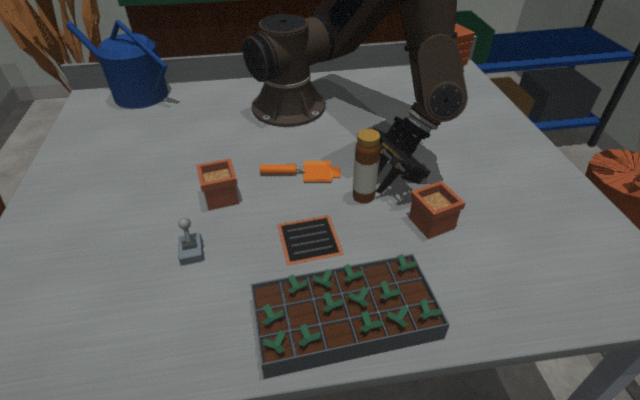

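The jar is still upright at (366,166) and the pot hasn't moved. Continuing.

{"method": "jog_arm", "body": {"motion": [[0, 0, 0, -4, 0.7, 2.9, 40], [0, 0, 0, -6.4, 1.2, 4.7, 40], [0, 0, 0, -6.4, 1.2, 4.7, 40], [0, 0, 0, -6.4, 1.2, 4.7, 40], [0, 0, 0, -6.4, 1.2, 4.7, 40], [0, 0, 0, -6.4, 1.2, 4.7, 40], [0, 0, 0, -6, 1.2, 4.5, 40], [0, 0, 0, -5.5, 3, 4, 40], [0, 0, 0, -5.5, 3, 4, 40], [0, 0, 0, -5.5, 3, 4, 40]]}}

```text
t: 7.58
eef_pos: [498.8, 151.3, 82.8]
tcp_rot: [-3.141, 0.631, 1.884]
ft_force: [-1.8, 2.4, 1.7]
opening: 0.421
grip_force: 1.4
```

{"method": "jog_arm", "body": {"motion": [[0, 0, 0, -5.5, 3, 4, 40], [0, 0, 0, -5.5, 3, 4, 40], [0, 0, 0, -5.5, 3, 4, 40], [0, 0, 0, -5.5, 3, 4, 40], [0, 0, 0, -5.5, 3, 4, 40], [0, 0, 0, -5.5, 3, 4, 40], [0, 0, 0, -4, 2, 2.9, 40], [0, 0, 0, 0, 0, 0, 40]]}}

```text
t: 8.57
eef_pos: [531.8, 113.9, 82.9]
tcp_rot: [-3.141, 0.632, 1.883]
ft_force: [0.3, -0.5, 0.0]
opening: 0.423
grip_force: 0.2
```

```bash
sed -i 's/lo,hi);print/lo,hi);len(B) and print/' e.py; cat >> e.py <<'E'
for n,w in (("top",Wt),("sc",W)):
    q=box(w,[*(j-60),182],[*(j+60),200]);q=q[np.hypot(*(q[:,:2]-j).T)<45]
    print(n,cv2.minEnclosingCircle(q[:,:2].astype(np.float32)),len(q))
E
python3 e.py 4
```

```text
lid ((516.8921508789062, 100.18082427978516), 93.7959213256836)
lid sc ((545.4618530273438, 121.30502319335938), 103.389404296875)
tip [545.67  70.65  20.31] [ 0.3   0.75  1.94 -1.04  0.76  0.87] [-0.06  0.62  0.32]
jar by tip [554.76  42.68] to M [ 51.85 -28.41 -37.29] to P [-57.49  31.77  42.15]
pa ((602.1884765625, 282.5056457519531), (89.07282257080078, 88.39894104003906), 16.881412506103516)
top ((554.3056640625, 42.446659088134766), 25.78733253479004) 616
sc ((555.5936279296875, 44.46604919433594), 27.20539093017578) 339
```

View pics/s_4.png

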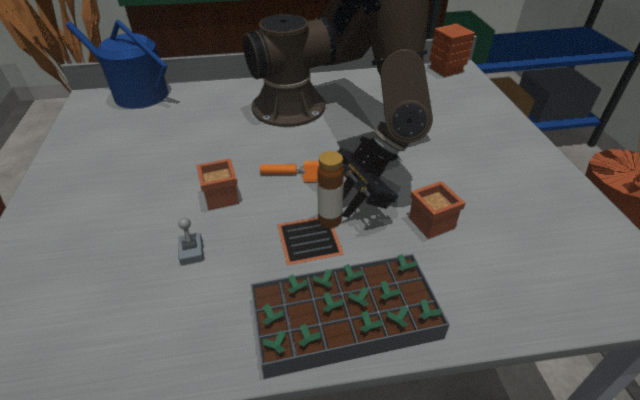

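The jar is upright at (330,190), just entering the plate, and pot_a hasn't moved. Doing the last stretch.

{"method": "jog_arm", "body": {"motion": [[0, 0, 0, -4, 2.2, 3, 40], [0, 0, 0, -6.5, 3.6, 4.7, 40], [0, 0, 0, -6.5, 3.6, 4.7, 40], [0, 0, 0, -6.5, 3.6, 4.7, 40], [0, 0, 0, -6.5, 3.6, 4.7, 40], [0, 0, 0, -6.5, 3.6, 4.7, 40], [0, 0, 0, -6.5, 3.6, 4.7, 40], [0, 0, 0, -6.5, 3.6, 4.7, 40], [0, 0, 0, -5, 2.8, 3.9, 40], [0, 0, 0, -3, 1.7, 2.3, 40]]}}

```text
t: 9.93
eef_pos: [584.0, 56.0, 82.8]
tcp_rot: [-3.141, 0.631, 1.884]
ft_force: [-0.9, 1.9, 1.5]
opening: 0.422
grip_force: 1.3
```

{"method": "jog_arm", "body": {"motion": [[0, 0, 0, 0, 0, 0, 40], [0, 0, 0, 0, 0, 0, 40]]}}

```text
t: 10.18
eef_pos: [583.8, 56.4, 82.9]
tcp_rot: [-3.141, 0.632, 1.884]
ft_force: [-0.0, 0.1, 0.8]
opening: 0.419
grip_force: 0.0
```

```bash
python3 e.py 5
```

```text
lid ((569.6403198242188, 39.87209701538086), 91.15758514404297)
lid sc ((594.0071411132812, 66.24137878417969), 106.97555541992188)
tip [597.86  12.82  20.26] [ 0.18  0.77  1.87 -1.06  0.73  0.76] [-0.    0.48 -0.78]
jar by tip [606.94 -15.14] to M [109.35 -60.17 -79.13] to P [0.01 0.01 0.31]
pa ((602.514892578125, 282.91424560546875), (89.05623626708984, 89.11611938476562), 15.909807205200195)
top ((606.1656494140625, -14.810693740844727), 25.52133560180664) 598
sc ((606.9047241210938, -13.51342487335205), 27.205968856811523) 388
```

The jar stands in the middle of the plate (within 2 mm in both cameras). Now I'll retract the tool, lift it and bring it upright.

{"method": "jog_arm", "body": {"motion": [[0, 0, 0, 8.1, 0, -5.9, 40], [0, 0, 0, 16.2, 0, -11.8, 40], [0, 0, 0, 24.3, 0, -17.6, 40], [0, 0, 0, 0, 0, 0, 0], [0, 0, 0, -32.3, 0, -44.5, 0], [0, 0, 0, -32.3, 0, -44.5, 0], [0, 0, 0, -32.3, 0, -44.5, 0], [0, 0, 0, -32.3, 0, -44.5, 0], [0, 0, 0, -32.3, 0, -44.5, 0], [0, 0, 0, 0, 0, 0, 0]]}}

```text
t: 11.52
eef_pos: [565.5, 114.7, 361.8]
tcp_rot: [3.133, 0.632, 1.879]
ft_force: [-0.8, 0.6, -1.2]
opening: -0.001
grip_force: 0.0
```

{"method": "jog_arm", "body": {"motion": [[0, 9, 0, 0, 0, 0, 0], [0, 9, 0, 0, 0, 0, 0], [0, 9, 0, 0, 0, 0, 0], [0, 9, 0, 0, 0, 0, 0], [0, 0, 10.3, 0, 0, 0, 0], [0, 0, 10.3, 0, 0, 0, 0], [0, 0, 10.3, 0, 0, 0, 0], [0, 0, 10.3, 0, 0, 0, 0], [0, 0, 10.3, 0, 0, 0, 0], [0, 0, 0, 0, 0, 0, 0]]}}

```text
t: 12.78
eef_pos: [565.0, 114.5, 356.5]
tcp_rot: [3.141, 0.004, 0.985]
ft_force: [0.9, 0.3, 0.2]
opening: 0.007
grip_force: 0.0
```

{"method": "jog_arm", "body": {"motion": [[0, 0, 10.2, 0, 0, 0, 0], [0, 0, 10.2, 0, 0, 0, 0], [0, 0, 10.2, 0, 0, 0, 0], [0, 0, 10.2, 0, 0, 0, 0], [0, 0, 10.2, 0, 0, 0, 0], [0, 0, 0, 0, 0, 0, 0]]}}

```text
t: 13.52
eef_pos: [565.1, 114.5, 357.0]
tcp_rot: [3.138, 0.001, 0.099]
ft_force: [0.4, -0.4, -1.0]
opening: 0.008
grip_force: 0.0
```

```bash
cat > g.py <<'E'
from ik import *
a=np.radians(5.5);x=np.array([np.cos(a),np.sin(a),0]);z=np.array([0,0,-1.]);Rg=np.c_[x,np.cross(z,x),z]
B0=np.array([604.2,-282.1,0])
def G(s,zt): return B0+s*x+np.array([0,0,zt+77.6])
s,p,C=now();print(s["joints"],p,s["opening"])
for S,zt in ((-75,150),(-75,60),(-10,60),(5,60)): print(S,zt,G(S,zt),end=" ");go(G(S,zt),Rg)
im,W=cloud("top");q=box(W,[540,-80,182],[680,50,200]);print("jar",cv2.minEnclosingCircle(q[:,:2].astype(np.float32)))
E
python3 g.py
```

```text
[ 0.09  0.36  1.59 -0.    1.19  1.56] [565.09 114.45 357.04] 0.007544089718429181
-75 150 [ 529.55 -289.29  227.6 ] turn(deg) [0.18 0.06 0.17] shift cur axes [-75.12 397.84 130.79] shift final axes [-74.07 398.47 129.44]
-75 60 [ 529.55 -289.29  137.6 ] turn(deg) [0.18 0.06 0.17] shift cur axes [-75.03 397.55 220.79] shift final axes [-74.07 398.47 219.44]
-10 60 [ 594.25 -283.06  137.6 ] turn(deg) [0.18 0.06 0.17] shift cur axes [-10.03 397.74 220.73] shift final axes [ -9.07 398.47 219.44]
5 60 [ 609.18 -281.62  137.6 ] turn(deg) [0.18 0.06 0.17] shift cur axes [  4.97 397.78 220.71] shift final axes [  5.93 398.47 219.44]
jar ((606.5053100585938, -14.55908489227295), 25.7464542388916)
```

{"method": "jog_arm", "body": {"motion": [[0, 0, 0, -9.3, 49.8, 0, 0], [0, 0, 0, -9.3, 49.8, 0, 0], [0, 0, 0, -9.3, 49.8, 0, 0], [0, 0, 0, -9.3, 49.8, 0, 0], [0, 0, 0, -9.3, 49.8, 0, 0], [0, 0, 0, -9.3, 49.8, 0, 0], [0, 0, 0, -9.3, 49.8, 0, 0], [0, 0, 0, -9.2, 49.8, 0, 0], [0, 0, 0, 0, 0, 50, 0], [0, 0, 0, 0, 0, 50, 0]]}}

```text
t: 14.82
eef_pos: [528.4, -290.2, 257.6]
tcp_rot: [3.138, -0.001, 0.099]
ft_force: [0.2, -1.4, -0.0]
opening: 0.004
grip_force: 0.0
```

{"method": "jog_arm", "body": {"motion": [[0, 0, 0, 0, 0, 50, 0], [0, 0, 0, 0, 0, 45, 0], [0, 0, 0, 0, 0, 24, 0], [0, 0, 0, 0, 0, 0, 0]]}}

```text
t: 15.32
eef_pos: [528.3, -289.5, 138.2]
tcp_rot: [3.141, 0.003, 0.099]
ft_force: [0.1, 0.6, 0.5]
opening: 0.003
grip_force: 0.0
```

```bash
python3 g.py; python3 -c "
from h import *
save(env.read_camera('scene'),'sg')"
```

```text
[-0.61  0.65  1.75 -0.    0.74  0.86] [ 528.3  -289.5   138.15] 0.002819796899514117
-75 150 [ 529.55 -289.29  227.6 ] turn(deg) [0.05 0.16 0.17] shift cur axes [  1.01  -0.01 -89.45] shift final axes [  1.26  -0.09 -89.45]
-75 60 [ 529.55 -289.29  137.6 ] turn(deg) [0.05 0.16 0.17] shift cur axes [ 1.26 -0.09  0.55] shift final axes [ 1.26 -0.09  0.55]
-10 60 [ 594.25 -283.06  137.6 ] turn(deg) [0.05 0.16 0.17] shift cur axes [66.26  0.11  0.37] shift final axes [66.26 -0.09  0.55]
5 60 [ 609.18 -281.62  137.6 ] turn(deg) [0.05 0.16 0.17] shift cur axes [81.26  0.15  0.33] shift final axes [81.26 -0.09  0.55]
jar ((606.3355102539062, -14.899393081665039), 25.574918746948242)
```

View pics/sg.png

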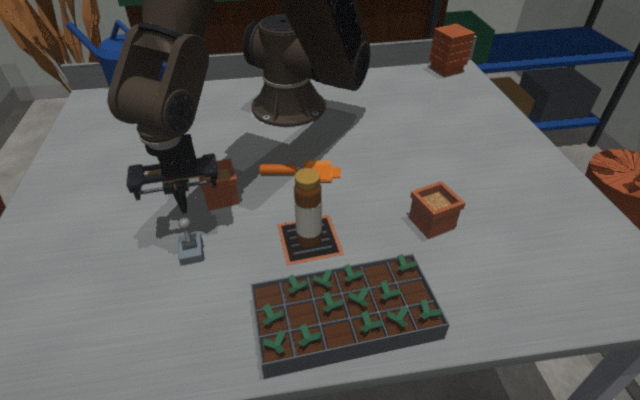

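The jar stands on the plate at (309,240), and the closed fingers at (182,205) are directly behind the ball at (185,222). Pushing now.

{"method": "jog_arm", "body": {"motion": [[0, 0, 0, 10, 0, 0, 0], [0, 0, 0, 9, 0, 0, 0], [0, 0, 0, 9, 0, 0, 0], [0, 0, 0, 9, 0, 0, 0], [0, 0, 0, 9, 0, 0, 0], [0, 0, 0, 9, 0, 0, 0], [0, 0, 0, 9, 0, 0, 0], [0, 0, 0, 8, 0, 0, 0], [0, 0, 0, 0, 0, 0, 0]]}}

```text
t: 16.55
eef_pos: [601.0, -283.0, 139.6]
tcp_rot: [3.138, -0.0, 0.095]
ft_force: [-0.3, 0.3, 0.0]
opening: 0.002
grip_force: 0.0
```

{"method": "jog_arm", "body": {"motion": [[0, 0, 0, 3, 0, 0, 0], [0, 0, 0, 0, 0, 0, 0]]}}

```text
t: 16.8
eef_pos: [603.5, -282.8, 139.8]
tcp_rot: [3.139, 0.0, 0.094]
ft_force: [-0.5, -0.3, -1.0]
opening: 0.008
grip_force: 0.2
```

{"method": "jog_arm", "body": {"motion": [[0, 0, 0, 2, 0, 0, 0], [0, 0, 0, 0, 0, 0, 0]]}}

```text
t: 17.05
eef_pos: [605.5, -282.6, 139.8]
tcp_rot: [3.139, 0.0, 0.094]
ft_force: [-1.0, -0.3, -1.1]
opening: 0.008
grip_force: 0.5
```

{"method": "jog_arm", "body": {"motion": [[0, 0, 0, 2, 0, 0, 0], [0, 0, 0, 0, 0, 0, 0]]}}

```text
t: 17.3
eef_pos: [606.6, -282.5, 139.7]
tcp_rot: [3.139, 0.003, 0.094]
ft_force: [-7.4, -1.1, 1.1]
opening: 0.0
grip_force: 3.8
```

{"method": "jog_arm", "body": {"motion": [[0, 0, 0, 2, 0, 0, 0], [0, 0, 0, 0, 0, 0, 0]]}}

```text
t: 17.55
eef_pos: [607.2, -282.5, 139.6]
tcp_rot: [3.14, 0.006, 0.095]
ft_force: [-16.0, -3.9, 5.2]
opening: 0.006
grip_force: 8.3
```

```bash
cat > t.py <<'E'
from m import *
for c in ("scene","top"):
    im,W=cloud(c);B=box(W,[540,-310,62],[660,-255,84]);print(c,len(B),B.min(0),B.max(0),B.mean(0)) if len(B) else print(c,"none")
    if c=="scene": cv2.imwrite("pics/tog.png",cv2.resize(im["color"][150:280,110:290,::-1],None,fx=4,fy=4))
E
python3 t.py
```

```text
scene 160 [ 592.9 -291.6   63. ] [ 643.9 -266.7   84. ] [ 631.1 -278.5   77. ]
top none
```

View pics/tog.png

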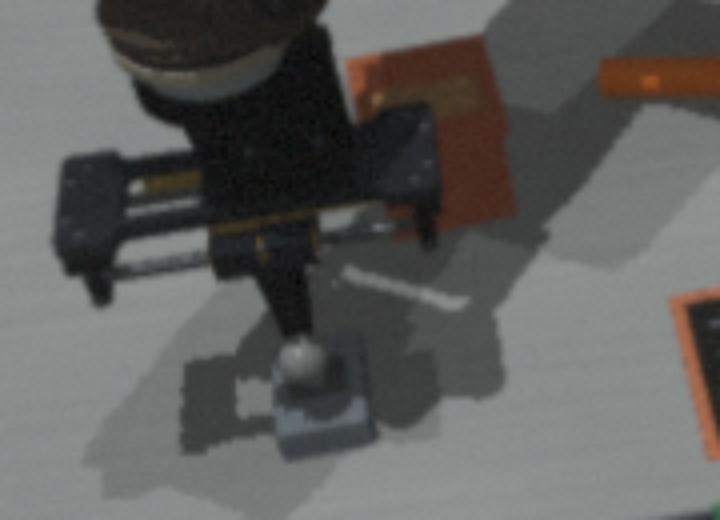

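The crop shows the ball at (302,362) swung over to the far side. Force rose to 16 N at the stop, and the ball's far edge at x≈644 mm matches fully on. Backing off and lifting.

{"method": "jog_arm", "body": {"motion": [[0, 0, 0, -10, 0, 0, 0], [0, 0, 0, -35, 0, 0, 0], [0, 0, 0, -35, 0, 0, 0], [0, 0, 0, 0, 0, -50, 0], [0, 0, 0, 0, 0, -50, 0], [0, 0, 0, 0, 0, -50, 0], [0, 0, 0, -60, 0, 0, 0], [0, 0, 0, 0, 0, 0, 0], [0, 0, 0, 0, 0, 0, 0]]}}

```text
t: 18.77
eef_pos: [470.4, -295.2, 290.3]
tcp_rot: [3.138, -0.001, 0.094]
ft_force: [-0.4, 0.8, 0.0]
opening: 0.003
grip_force: 0.0
```

```bash
python3 t.py; python3 b.py | grep -E "pa|pb|ball|tray|trowel"; python3 g.py | tail -1; python3 -c "
from h import *
save(env.read_camera('scene'),'end')"
```

```text
scene 133 [ 619.1 -291.6   63. ] [ 643.6 -266.7   84. ] [ 634.8 -278.1   76.3]
top 110 [ 618.  -290.8   64.2] [ 644.1 -266.7   84. ] [ 629.3 -277.5   78. ]
ball 122 [ 618.1 -290.2   64.2] [ 643.2 -266.2   86.8] [ 629.4 -278.    78.3]
pa [549.1 229.2  57.3] [656.  334.9  90.1] ((603.2162475585938, 281.80047607421875), (88.88423919677734, 87.65042114257812), 16.582056045532227)
pb [ 377.7 -267.6   51. ] [ 476.1 -170.4   92. ] ((427.2929382324219, -219.4735107421875), (87.3795394897461, 88.36416625976562), 9.14883041381836)
trowel [ 318.3 -115.8    6. ] [417.8  99.1  33.1] ((359.9336242675781, -8.9842529296875), (215.31088256835938, 90.95770263671875), 80.94526672363281)
tray [ 727.8 -151.5   20.1] [922.4 198.6  60. ] ((825.1834106445312, 24.654739379882812), (173.31655883789062, 342.28387451171875), 4.064158916473389)
ball 137 [ 621.2 -291.7   62.8] [ 643.3 -267.2   85.6] [ 634.6 -278.1   76.5]
pa [550.2 230.   50. ] [656.5 335.9  89.5] ((602.6583862304688, 282.6650695800781), (88.91582489013672, 87.94593048095703), 16.05716323852539)
pb [ 374.2 -267.    50. ] [ 477.7 -167.8   89.5] ((425.2201232910156, -217.98468017578125), (92.72238159179688, 87.82168579101562), 9.412101745605469)
trowel [ 317.  -113.1    6. ] [415.8 105.5  31.9] ((355.9312744140625, -3.03887939453125), (217.88385009765625, 93.94151306152344), 78.64139556884766)
tray [ 727.2 -150.9   20. ] [920.8 200.   60. ] ((823.80908203125, 24.87548828125), (174.49180603027344, 341.7744445800781), 4.0076446533203125)
jar ((606.3243408203125, -15.027552604675293), 25.678098678588867)b.py:6: RuntimeWarning: Mean of empty slice.
  return "body",len(P),o,"lid",len(L),l,L.mean(0)
  ret = um.true_divide(
```

View pics/end.png

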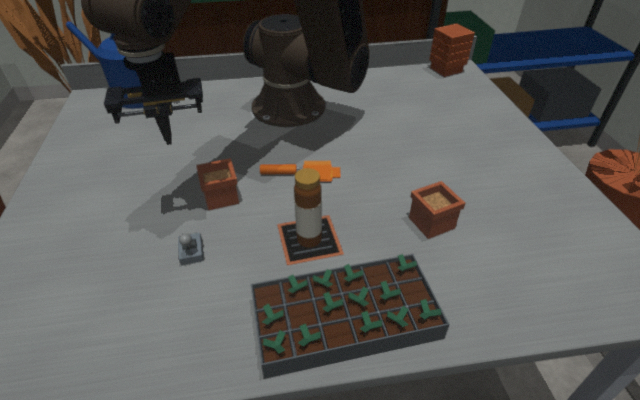

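The final view shows the jar upright on the plate at (309,240) and the toggle over at (187,242). Nothing else has moved and the arm is clear, so I'm handing in.

```bash
python3 -c "
from cell import env
print(env.job_done())"
```

```text
the job is handed in; nothing more can be done
None
```

The jar stands upright in the middle of the warming plate and the heat switch is pushed fully on; the pots, trowel and tray are where they were, and the job was handed in at about 19 s on the robot's clock.

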